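# Close up the treatment unit: filler cap, then outlet snap cap

### The job

Close up the white treatment unit for the night: first turn its blue filler cap clockwise until it stops, then fit the red snap cap, open end down, over the metal outlet stud and press until it clicks fully home on its grey collar. Do not let go after the click: keep pushing the cap down firmly (about 10 N) and finish like that, still holding it pressed. Leave the bottle, the jar and the carton where they are.

Things in the scene. Friction and masses are not known exactly. Their poses are not given: they have to be found in the camera images.
- unit: white treatment unit, fixed, 200 (x) x 260 (y) x 97 mm; origin: centre of its underside, z up. Towards the robot (unit x -100 to +15 mm) a flat deck 70 mm above the table, behind it (x 15 to 100 mm) a hump with a control panel, 97 mm high. On the deck stand the filler cap (unit x -45, y -65 mm) and the outlet stud (unit x -45, y +65 mm).
- filler (a joint): turn of the blue filler screw cap about its vertical axis, rad: grows as it is turned clockwise seen from above, 1.4 = closed, at its stop; starts partly open (0.1 to 0.6). It stays where it is left, needs about 0.06 N m, does not rise or sink, and cannot come off.
- filler_grip (a point): grip point of the blue filler cap, on its turning axis, 28 mm above the unit's deck (98 mm above the table), turning with the cap, z up. The cap is a disc of 44 mm diameter, its top 9 mm above the deck, carrying an upright wing bar to pinch: 42 mm long along this point's x axis, 12 mm thick along its y axis, from 9 to 36 mm above the deck.
- stud_seat (a point): centre of the grey collar (42 mm diameter, its face 74 mm above the table) at the foot of the outlet stud, where the mouth of the snap cap comes to rest; z up. The steel stud is 11 mm in diameter and 30 mm tall, its top 6 mm tapering to 4 mm. Four brass spring catches bulge from it to 9.5 mm radius, 2 to 14 mm above this point.
- snap_cap: loose red round cap, 28 mm outside diameter, 44 mm high, 20 g, standing on the table on its open end; origin: centre of its open end (underside), z up. Closed top. Bore 21 mm, with an inward lip of 15 mm diameter, 3 mm high, at the mouth. May be fitted at any turn about its axis.
- cap_top (a point): centre of the red snap cap's closed top (white dot), 44 mm above its open end. Over the stud the cap first rests on the catches, its mouth about 12 mm above stud_seat; pushing on takes about 9 N; from 8 mm the force falls away and below 6 mm the catches pull the cap down (the click), till it stops on the collar: mouth at stud_seat, this point 44 mm above it.
- bottle: white bottle, 48 mm diameter, 115 mm high, loose, to be left alone; origin: centre of its underside
- jar: amber jar with a steel lid, 50 mm diameter, 50 mm high, loose, to be left alone; origin: centre of its underside
- carton: green carton, 50 x 80 x 30 mm, loose, to be left alone; origin: centre of its underside
There are look-alikes about, which are no part of the job. There is more than one size of the snap_cap; the one meant has the size given above.

How it is judged:
By the outcome, as a careful person would: the job done as asked, in the order asked, and still so for the second after the job is handed in, while the arm keeps its last pose, push and grip.
It also fails if it takes over 56 s, if anything falls off the work surface, if the arm or the gripper's body presses on something with over 40 N, if the wrist force passes 120 N, or if a joint passes its speed limit or range.

### The arm

A 6-joint arm with a two-finger parallel gripper is mounted at the origin on the work surface. World frame = base frame: x ahead of the robot, y to its left, z up, the work surface at z = 0. Lengths are in m, angles in rad, forces in N, time in s.
With the tool pointing down it reaches from about 0.325 to 0.925 m from the base axis. Payload 3.1 kg.
Tool frame: the origin (TCP) lies at the very end of the fingers, on their centre line; the grasp point (between the pads) lies behind it (manip.grip_point_offset is the z of the grasp point in the tool frame, in m); z points along the fingers, y is the direction in which the jaws open and shut (so a half turn about z gives the same grasp; the last joint's range is limited). The gripper opens to 85 mm and grips with 20 to 120 N. Pads are 22 mm wide; open, the fingers measure 114 mm over their backs; the gripper's body (76 mm by 85 mm) begins 54 mm behind the grasp point. The pads swing forward as they close: fully open they stand 13 mm farther back than shut.
Start: joints at [0.993, 0.217, 1.613, -0, 1.311, -0.112], TCP at [0.281, 0.558, 0.231] pointing down, gripper open.
Joint ranges: [-2.75, 2.75], [-0.78, 2.1], [0.31, 2.55], [-1.13, 4.27], [0.13, 2.63], [-2.58, 2.58]. Speed limits (rad/s): [2.79, 2.79, 3.14, 3.14, 3.14, 3.14].

### API

Orientations are given as a 3x3 rotation matrix whose columns are the frame's x, y, z axes.
In Python, from workcell import monitor, vision, hand_in, manip gives the robot as it stands.
- The arm moves only by the shell command python3 -m handwheel 'ROWS' [FORCE]. ROWS is JSON, a list of rows, each a list of 5 numbers: the shift along the tool's x, y, z in cm, then the turn about the tool's z in degrees, then the opening, from 0 (shut) to 1 (fully open). A call has exactly 5 rows; each row is the pose to reach, as a shift and turn from the pose commanded when the call began, along the tool's axes at that moment; what a row does not reach only later rows make up. A row lasts 1/10 s, in which the tool goes at most 50 mm and 8.59 degrees, less where a joint would pass 70% of its speed; a pose out of reach is approached as far as the arm can. A call with a gripper value outside its range is refused whole. The fingers move at their own pace and stop on an object; FORCE is the grip in N (left out, the last holds). Time passes only in rows, so rows that repeat a pose let the fingers close, or fill a call up. It gives the time, the measured TCP pose, the force and the opening at its end, in the units of the state.
- monitor.get_state(): the state, without advancing time (a new reading comes with each control period).
- vision.capture(name): name is "scene" or "top"; returns a dict with "img" (384x512x3 uint8, red, green, blue), "vfov" (degrees; the focal length in pixels is half the picture's height over the tangent of half this angle, whatever the lens; pixels are square), "cx", "cy" (the principal point, pixels), "R" (3x3) and "t" (3): a world point X has camera coordinates R X + t. Camera axes: x right, y down, z forward; pixel columns grow to the right and rows downward; lengths in m; the calibration is good to about 2 mm. A picture is of the moment at which its call begins. There is no depth.
- hand_in(): hands the job in, once; it reports no verdict.
Trained networks look in the newest picture that a camera, given by its name, has taken for a name from the list of things; names that differ only in an ending like _2 or _b are one class to them, and where a whole thing is asked for, a point or a joint stands for the part that bears it (a point fixed in the world has none). Each returns a list of dicts, best first, with "p" (0 to 1); they miss things now and then, are a little off and sometimes report something else, mostly with a low value. They report only what shows in the picture. A call takes as long as a camera call. They do not tell look-alikes from the thing itself.
- vision.search_frame(camera, label): "centre" ([x, y, z] in m, in world coordinates, good to about 4 mm: the middle of the surface that is visible of it).
- vision.outline_of(camera, label): "pixels" (384x512 bool, what is visible of it).
The state is a dict: "time_s": time; "joint_positions": joint angles; "joint_velocities": joint speeds; "joint_torque": joint torques, N m; "ee_pos": TCP position; "tcp_rot": TCP orientation; "contact_force": force on the tool from outside, world axes, zero at the start; "torque": the same for the moment, N m; "width": opening from 0.0 (shut) to 1.0 (fully open).
Only numpy, scipy, OpenCV 4.12 (cv2) and the standard library are available. Lean on these libraries where they do the work, as an engineer would, in place of code of your own. Each camera call takes 0.05 s, during which the arm holds its last target. There are 200 camera calls.

## Working session

There is one attempt and no reset: what is moved stays moved. The work goes in short steps, Python scripts to look and compute and a shell command to move; the robot and the scene stay as the last step left them, time stands still between calls to the robot, and variables do not carry over. Pictures are saved under pics/ and viewed, about 8 in all and at most 12, crops included, and the job is handed in when it is done.

```bash
mkdir -p pics; ls; python3 - <<'E'
from workcell import monitor, vision, manip
import cv2
print(manip.grip_point_offset, monitor.get_state())
for c in ("scene","top"):
    d=vision.capture(c); cv2.imwrite(f"pics/{c}0.png",cv2.cvtColor(d["img"],cv2.COLOR_RGB2BGR))
    print(c,d["vfov"],d["cx"],d["cy"],d["R"],d["t"])
    for l in ("unit","filler","stud_seat","snap_cap","cap_top","filler_grip","bottle","jar","carton"):
        try: print(l,[(round(r["p"],2),[round(float(v),4) for v in r["centre"]]) for r in vision.search_frame(c,l)])
        except Exception as e: print(l,e)
E
```

```text
pics
-0.0187 {'time_s': 0.0, 'joint_positions': array([ 9.92833854e-01,  2.17753075e-01,  1.61493004e+00, -2.09585993e-05,
        1.31128281e+00, -1.12208124e-01]), 'joint_velocities': array([ 1.24270996e-04,  1.20260625e-03,  6.72123946e-05, -1.55748869e-03,
       -5.93005009e-04, -5.16367119e-04]), 'joint_torque': array([ 2.63318443e-04, -3.96837866e+01, -3.03859949e+01,  2.42373545e-06,
        9.69483226e-03,  1.58219112e-06]), 'ee_pos': array([0.28023063, 0.55774922, 0.22997107]), 'tcp_rot': array([[-8.93485313e-01,  4.49090590e-01, -1.27959632e-03],
       [ 4.49092346e-01,  8.93483111e-01, -1.99886687e-03],
       [ 2.45625399e-04, -2.36061511e-03, -9.99997184e-01]]), 'contact_force': array([ 0.18016192, -0.18008009, -0.03220782]), 'torque': array([0.00041674, 0.067159  , 0.05664479]), 'width': 1.003596535721522}
scene 43.92990897327804 254.23837694894752 193.67640004513592 [[ 0.17531671  0.9844369  -0.01216727]
 [ 0.65415246 -0.12571524 -0.74584196]
 [-0.73576396  0.1227993  -0.6660118 ]] [-0.08499409 -0.35617635  1.51051986]
unit [(0.58, [0.6907, 0.1144, 0.0704])]
filler [
[... 516 characters left out ...]
52.090397689761296 253.66362321093175 191.72077035602734 [[-0.01687713 -0.99973694  0.01553136]
 [-0.99175335  0.01476457 -0.1273079 ]
 [ 0.1270451  -0.01755187 -0.99174164]] [-0.04069136  0.62012044  0.92378697]
unit [(0.74, [0.6331, 0.1245, 0.0697])]
filler [(0.84, [0.6054, 0.0459, 0.0822])]
stud_seat [(0.9, [0.6312, 0.1239, 0.0753])]
snap_cap [(0.66, [0.5054, -0.0841, 0.0576]), (0.45, [0.513, -0.156, 0.0411])]
cap_top [(0.62, [0.5124, -0.1541, 0.0436]), (0.44, [0.5312, -0.2212, 0.0256])]
filler_grip [(0.64, [0.6026, 0.0489, 0.0793])]
bottle [(0.87, [0.456, -0.263, 0.0788])]
jar [(0.93, [0.5972, -0.2891, 0.0498])]
carton [(0.66, [0.7579, -0.2105, 0.0282]), (0.5, [0.4575, -0.2652, 0.0812])]
```

View pics/scene0.png

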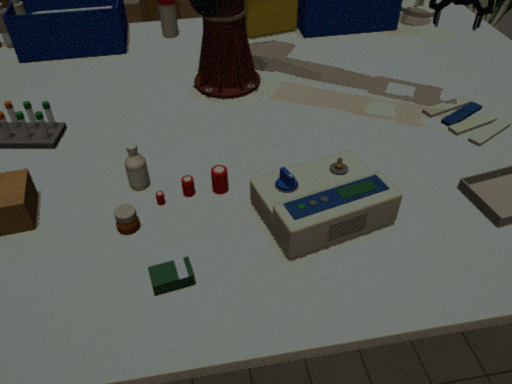

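View pics/top0.png

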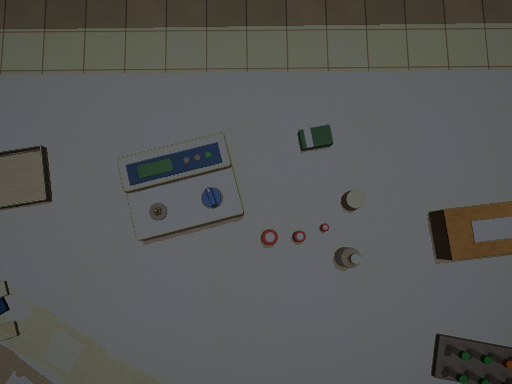

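```bash
cat > h.py <<'E'
import numpy as np, cv2
from workcell import vision, monitor
def cap(n): return vision.capture(n)
def f(d): return d["img"].shape[0]/2/np.tan(np.radians(d["vfov"]/2))
def proj(d,X):
    c=np.asarray(d["R"])@np.asarray(X)+d["t"]; return f(d)*c[0]/c[2]+d["cx"], f(d)*c[1]/c[2]+d["cy"]
def onz(d,u,v,z):
    R=np.asarray(d["R"]); o=-R.T@d["t"]; r=R.T@np.array([(u-d["cx"])/f(d),(v-d["cy"])/f(d),1]); return o+r*(z-o[2])/r[2]
def crop(d,u,v,w,h,s): 
    i=d["img"][v:v+h,u:u+w]; return cv2.cvtColor(cv2.resize(i,None,fx=s,fy=s,interpolation=cv2.INTER_CUBIC),cv2.COLOR_RGB2BGR)
E
python3 - <<'E'
from h import *
S=cap("scene");T=cap("top")
a=crop(S,140,155,95,55,8); b=crop(T,255,215,95,40,8); cv2.imwrite("pics/caps.png",np.clip(np.vstack([a,b[:240]])*1.0,0,255))
a=crop(S,240,145,160,70,5); b=crop(T,115,130,160,60,5); b=cv2.convertScaleAbs(crop(T,115,175,140,75,5),alpha=1.8); a=cv2.convertScaleAbs(a[:,:700],alpha=1.2)
cv2.imwrite("pics/unit.png",np.vstack([a[:300],b[:300]]))
for n,d in (("S",S),("T",T)):
    hsv=cv2.cvtColor(d["img"],cv2.COLOR_RGB2HSV); m=(((hsv[...,0]<9)|(hsv[...,0]>171))&(hsv[...,1]>110)).astype(np.uint8)
    k,l,s,c=cv2.connectedComponentsWithStats(m)
    for i in range(1,k):
        if s[i,4]>15: print(n,s[i],c[i].round(1))
E
```

```text
S [158   0  18   6  88] [165.8   2.1]
S [216   0  28  18 217] [230.5   8.4]
S [ 195   18   65   80 2645] [225.6  61.3]
S [211 165  17  29 358] [219.4 180.4]
S [182 176  13  21 190] [187.9 187.1]
S [156 191   9  14  79] [160.2 198.5]
T [321 224   8   7  25] [324.1 227.2]
T [262 229  16  16 114] [269.1 237.1]
T [293 231  13  11  64] [298.7 236.2]
T [502 359   7   8  19] [504.7 362.1][ WARN:0@2.548] global loadsave.cpp:1063 imwrite_ Unsupported depth image for selected encoder is fallbacked to CV_8U.
```

View pics/caps.png

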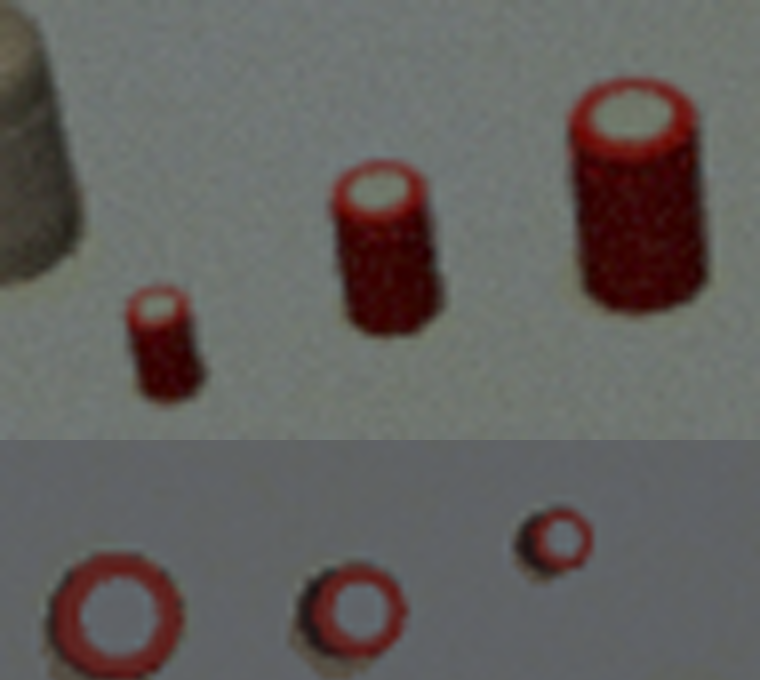

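View pics/unit.png

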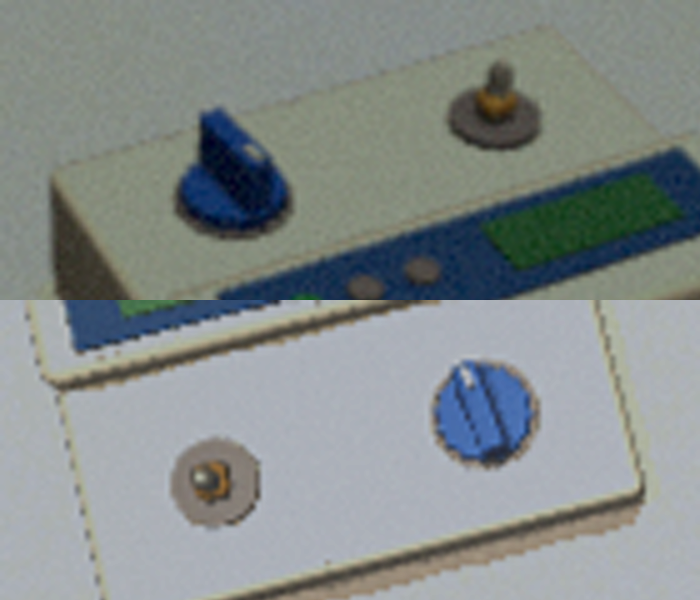

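```bash
python3 - <<'E'
from h import *
S=cap("scene");T=cap("top")
pr=lambda n,x:print(n,np.round(x,4))
for n,d in(("S",S),("T",T)): pr("cam"+n,-np.asarray(d["R"]).T@d["t"])
pr("cap T",onz(T,299.25,236,.044)); pr("cap S",onz(S,140+380/8-.5,155+190/8-.5,.044))
pr("collar T",onz(T,157.5,210.9,.074)); pr("collar S",onz(S,240+495/5-.5,145+117/5-.5,.074))
pr("tip T",onz(T,115+205/5-.5,175+177/5-.5,.104)); pr("tip S",onz(S,240+502/5-.5,145+66/5-.5,.104))
pr("disc T",onz(T,211.5,196.9,.079)); pr("disc S",onz(S,240+234/5-.5,145+193/5-.5,.079))
a=onz(S,240+213/5-.5,145+112/5-.5,.106);b=onz(S,240+262/5-.5,145+150/5-.5,.106);pr("barS",[*a,*b,np.degrees(np.arctan2(*(b-a)[1::-1]))])
a=onz(T,115+466/5-.5,175+65/5-.5,.106);b=onz(T,115+495/5-.5,175+148/5-.5,.106);pr("barT",[*a,*b,np.degrees(np.arctan2(*(a-b)[1::-1]))])
# unit edges via outline
m=vision.outline_of("top","unit")[0]["pixels"].astype(np.uint8)
c=max(cv2.findContours(m,0,2)[0],key=cv2.contourArea); bx=cv2.boxPoints(cv2.minAreaRect(c))
for p in bx: pr("box",[*p,*onz(T,*p,.07)])
# model overlay
F=(onz(T,211.5,196.9,.079)+onz(S,240+234/5-.5,145+193/5-.5,.079))/2; pr("F",F)
for L in ("filler","filler_grip"):
  for n,d in (("scene",S),("top",T)):
    r=vision.outline_of(n,L)
    if r: pr(L+n,[r[0]["p"],*np.argwhere(r[0]["pixels"]).mean(0)[::-1]])
E
```

```text
camS [ 1.3593 -0.1466  0.7393]
camT [ 0.497  -0.0336  0.9957]
cap T [ 0.5096 -0.1586  0.044 ]
cap S [ 0.5101 -0.1598  0.044 ]
collar T [0.5731 0.1761 0.074 ]
collar S [0.5748 0.1754 0.074 ]
tip T [0.573  0.1738 0.104 ]
tip S [0.5767 0.1747 0.104 ]
disc T [0.6036 0.0492 0.079 ]
disc S [0.6093 0.0483 0.079 ]
barS [ 0.5865  0.0435  0.106   0.6153  0.058   0.106  26.8298]
barT [ 0.6222  0.0554  0.106   0.584   0.0423  0.106  18.864 ]
box [1.151152e+02 1.580868e+02 7.015000e-01 2.796000e-01 7.000000e-02]
box [2.225497e+02 1.306035e+02 7.658000e-01 2.280000e-02 7.000000e-02]
box [ 2.440863e+02  2.147919e+02  5.611000e-01 -2.650000e-02  7.000000e-02]
box [1.366517e+02 2.422751e+02 5.010000e-01 2.242000e-01 7.000000e-02]
F [0.6065 0.0488 0.079 ]
fillerscene [  0.79   285.8512 180.1964]
fillertop [  0.85   211.4813 197.1007]
filler_gripscene [  0.84   286.6667 180.4528]
filler_griptop [  0.7    211.2191 196.7703]
```

```bash
cat >> h.py <<'E'
def go(x,y,z,yaw=None):
    s=monitor.get_state(); R=s["tcp_rot"]; d=R.T@(np.array([x,y,z])-s["ee_pos"]); a=np.degrees(np.arctan2(R[1,1],R[0,1]))
    t=0 if yaw is None else (a-yaw+180)%360-180
    print("t",round(s["time_s"],2),"pos",s["ee_pos"].round(4),"yaw_y",a.round(1),"F",s["contact_force"].round(1),"M",s["torque"].round(2),"w",round(s["width"],3),"-> cm",(d*100).round(2),"turn",round(t,1))
E
python3 -c "
from h import *
go(.605,.049,.16,112)"
```

```text
t 1.45 pos [0.2807 0.5584 0.2313] yaw_y 63.3 F [ 0.6  0.5 -0.3] M [-0.   -0.04 -0.01] w 1.004 -> cm [-51.86 -30.95   7.13] turn -48.7
```

```bash
python3 -m handwheel '[[-51.9,-31,7.1,-48.7,1],[-51.9,-31,7.1,-48.7,1],[-51.9,-31,7.1,-48.7,1],[-51.9,-31,7.1,-48.7,1],[-51.9,-31,7.1,-48.7,1]]' 40; python3 -c "
from h import *
go(.605,.049,.16,112)"
```

```text
time_s: 1.95
ee_pos: [0.4073, 0.3602, 0.204]
tcp_rot: [[-0.97, -0.243, 0.001], [-0.243, 0.97, 0.0], [-0.001, 0.0, -1.0]]
contact_force: [0.8, 0.5, 0.7]
width: 1.002
t 1.95 pos [0.4073 0.3602 0.204 ] yaw_y 104.0 F [0.8 0.5 0.7] M [ 0.01 -0.01 -0.  ] w 1.002 -> cm [-11.63 -34.99   4.4 ] turn -8.0
```

```bash
python3 -m handwheel '[[-11,-34,4.2,-5.8,1],[-11,-34,4.2,-5.8,1],[-11,-34,4.2,-5.8,1],[-11,-34,4.2,-5.8,1],[-11,-34,4.2,-5.8,1]]'; python3 -m handwheel '[[0,0,0,0,1],[0,0,0,0,1],[0,0,0,0,1],[0,0,0,0,1],[0,0,0,0,1]]'; python3 - <<'E'
from h import *
go(.605,.049,.14,112)
E
```

```text
time_s: 2.45
ee_pos: [0.5376, 0.1485, 0.1749]
tcp_rot: [[-0.943, -0.334, 0.001], [-0.334, 0.943, 0.0], [-0.001, -0.0, -1.0]]
contact_force: [1.0, 0.7, -0.4]
width: 1.001
time_s: 2.95
ee_pos: [0.5361, 0.1517, 0.175]
tcp_rot: [[-0.942, -0.336, 0.0], [-0.336, 0.942, 0.0], [-0.0, 0.0, -1.0]]
contact_force: [0.2, -0.7, 0.9]
width: 1.004
t 2.95 pos [0.5361 0.1517 0.175 ] yaw_y 109.6 F [ 0.2 -0.7  0.9] M [ 0.02 -0.04  0.02] w 1.004 -> cm [ -3.03 -11.98   3.5 ] turn -2.4
```

```bash
python3 -m handwheel '[[-3,-12,3.5,-2.4,1],[-3,-12,3.5,-2.4,1],[-3,-12,3.5,-2.4,1],[-3,-12,3.5,-2.4,1],[-3,-12,3.5,-2.4,1]]'; python3 - <<'E'
from h import *
go(.605,.049,.084,112)
S=cap("scene");T=cap("top")
a=crop(S,240,110,140,90,4);b=cv2.convertScaleAbs(crop(T,130,130,140,90,4),alpha=1.6)
def poly(im,d,P,o,s,col):
    p=np.array([(np.array(proj(d,x))-o+.5)*s for x in P]).astype(int); cv2.polylines(im,[p],True,col,1)
F=np.array([.605,.049,0])
for im,d,o in((a,S,(240,110)),(b,T,(130,130))):
    for yaw,col in((22,(0,255,255)),):
        c,s=np.cos(np.radians(yaw)),np.sin(np.radians(yaw))
        for z in(.106,):poly(im,d,[F+[c*u-s*v,s*u+c*v,z] for u,v in((.021,.006),(-.021,.006),(-.021,-.006),(.021,-.006))],o,4,col)
    poly(im,d,[F+[.022*np.cos(t),.022*np.sin(t),.079] for t in np.linspace(0,6.2,30)],o,4,(0,0,255))
cv2.imwrite("pics/pre.png",np.hstack([a[:,:400],b[:,:400]]))
E
```

```text
time_s: 3.45
ee_pos: [0.6047, 0.0477, 0.1394]
tcp_rot: [[-0.928, -0.373, -0.001], [-0.373, 0.928, 0.001], [0.001, 0.001, -1.0]]
contact_force: [-1.0, 0.1, 0.1]
width: 0.998
t 3.45 pos [0.6047 0.0477 0.1394] yaw_y 111.9 F [-1.   0.1  0.1] M [-0.01 -0.03 -0.02] w 0.998 -> cm [-0.08  0.1   5.54] turn -0.1
```

View pics/pre.png

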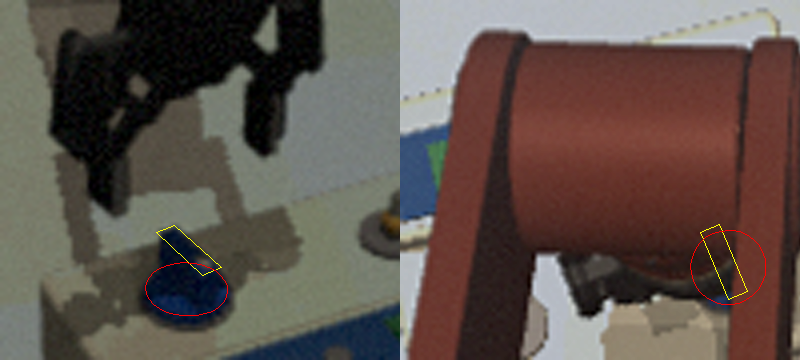

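```bash
python3 -m handwheel '[[0,0.1,2.5,0,1],[0,0.1,5.5,0,1],[0,0.1,5.5,0,1],[0,0.1,5.5,0,0],[0,0.1,5.5,0,0]]' 40;  python3 -m handwheel '[[0,0,0,0,0],[0,0,0,0,0],[0,0,0,0,0],[0,0,0,0,0],[0,0,0,0,0]]'; python3 - <<'E'
from h import *
go(.605,.049,.084,112)
E
```

```text
time_s: 4.05
ee_pos: [0.6059, 0.0487, 0.0868]
tcp_rot: [[-0.927, -0.374, 0.003], [-0.374, 0.927, -0.0], [-0.003, -0.001, -1.0]]
contact_force: [-0.9, -0.4, 0.4]
width: 0.692
time_s: 4.55
ee_pos: [0.6043, 0.0508, 0.0862]
tcp_rot: [[-0.928, -0.372, -0.001], [-0.372, 0.928, 0.005], [-0.001, 0.005, -1.0]]
contact_force: [-3.9, 6.4, 6.2]
width: 0.131
t 4.55 pos [0.6043 0.0508 0.0862] yaw_y 111.8 F [-3.9  6.4  6.2] M [ 1.01  0.49 -0.09] w 0.131 -> cm [ 0.   -0.19  0.22] turn -0.2
```

```bash
python3 -m handwheel '[[0,0.2,-0.2,0,0],[0,0.2,-0.2,8,0],[0,0.2,-0.2,16,0],[0,0.2,-0.2,24,0],[0,0.2,-0.2,32,0]]'; python3 - <<'E'
from h import *
go(.605,.049,.084,112)
E
```

```text
time_s: 5.05
ee_pos: [0.6042, 0.0507, 0.0863]
tcp_rot: [[-0.983, 0.181, 0.001], [0.181, 0.983, 0.001], [-0.001, 0.001, -1.0]]
contact_force: [1.1, 2.7, -3.4]
width: 0.125
t 5.05 pos [0.6042 0.0507 0.0863] yaw_y 79.6 F [ 1.1  2.7 -3.4] M [ 0.42 -0.35  0.07] w 0.125 -> cm [-0.11 -0.15  0.23] turn -32.4
```

```bash
python3 -m handwheel '[[0,0,0,4,0],[0,0,0,8,0],[0,0,0,12,0],[0,0,0,16,0],[0,0,0,16,0]]'; python3 -m handwheel '[[0,0,0,4,0],[0,0,0,8,0],[0,0,0,12,0],[0,0,0,16,0],[0,0,0,16,0]]'; python3 - <<'E'
from h import *
go(.605,.049,.084,112)
E
```

```text
time_s: 5.55
ee_pos: [0.6041, 0.0506, 0.0863]
tcp_rot: [[-0.898, 0.44, 0.001], [0.44, 0.898, 0.001], [-0.0, 0.002, -1.0]]
contact_force: [2.1, 3.1, -5.1]
width: 0.131
time_s: 6.05
ee_pos: [0.6041, 0.0506, 0.0865]
tcp_rot: [[-0.753, 0.658, 0.001], [0.658, 0.753, -0.003], [-0.002, -0.002, -1.0]]
contact_force: [2.2, 4.1, -4.3]
width: 0.13
t 6.05 pos [0.6041 0.0506 0.0865] yaw_y 48.8 F [ 2.2  4.1 -4.3] M [ 0.8  -0.38  3.56] w 0.13 -> cm [-0.17 -0.06  0.25] turn -63.2
```

```bash
python3 -m handwheel '[[0,0,0,0,0.6],[0,0,0,0,0.6],[0,0,0,0,0.6],[0,0,-1.5,0,0.6],[0,0,-4,0,0.6]]'; python3 - <<'E'
from h import *
go(.510,-.159,.15,0)
E
```

```text
time_s: 6.55
ee_pos: [0.6024, 0.0494, 0.126]
tcp_rot: [[-0.742, 0.671, -0.004], [0.671, 0.742, -0.0], [0.003, -0.003, -1.0]]
contact_force: [-0.1, -0.9, 0.6]
width: 0.599
t 6.55 pos [0.6024 0.0494 0.126 ] yaw_y 47.9 F [-0.1 -0.9  0.6] M [ 0.02 -0.01  0.02] w 0.599 -> cm [ -7.12 -21.66  -2.36] turn 47.9
```

```bash
python3 -m handwheel '[[-7.1,-21.6,-2.4,47,1],[-7.1,-21.6,-2.4,47,1],[-7.1,-21.6,-2.4,47,1],[-7.1,-21.6,-2.4,47,1],[-7.1,-21.6,-2.4,47,1]]'; python3 - <<'E'
from h import *
go(.510,-.159,.15,0)
E
```

```text
time_s: 7.05
ee_pos: [0.511, -0.1616, 0.1531]
tcp_rot: [[-0.077, 0.997, 0.002], [0.997, 0.077, -0.003], [-0.003, 0.002, -1.0]]
contact_force: [0.2, 0.4, -0.7]
width: 1.003
t 7.05 pos [ 0.511  -0.1616  0.1531] yaw_y 4.4 F [ 0.2  0.4 -0.7] M [-0.   -0.04 -0.06] w 1.003 -> cm [ 0.26 -0.08  0.31] turn 4.4
```

```bash
python3 -m handwheel '[[0.2,-0.1,0.2,2,1],[0.2,-0.1,0.2,4,1],[0.2,-0.1,0.2,4,1],[0.2,-0.1,0.2,4,1],[0.2,-0.1,0.2,4,1]]'; python3 - <<'E'
from h import *
go(.510,-.159,.012,0)
S=cap("scene");T=cap("top")
a=crop(S,240,145,100,75,4);c=crop(S,130,130,100,75,4);b=cv2.convertScaleAbs(crop(T,130,160,100,75,4),alpha=1.6);e=cv2.convertScaleAbs(crop(T,250,200,100,75,4),alpha=1.6)
cv2.imwrite("pics/mid.png",np.vstack([np.hstack([a,b]),np.hstack([c,e])]))
E
```

```text
time_s: 7.55
ee_pos: [0.511, -0.1561, 0.1494]
tcp_rot: [[-0.017, 1.0, 0.001], [1.0, 0.017, -0.0], [-0.001, 0.001, -1.0]]
contact_force: [0.6, 0.7, -0.0]
width: 1.001
t 7.55 pos [ 0.511  -0.1561  0.1494] yaw_y 1.0 F [ 0.6  0.7 -0. ] M [ 0.03 -0.04  0.03] w 1.001 -> cm [-0.28 -0.11 13.74] turn 1.0
```

View pics/mid.png

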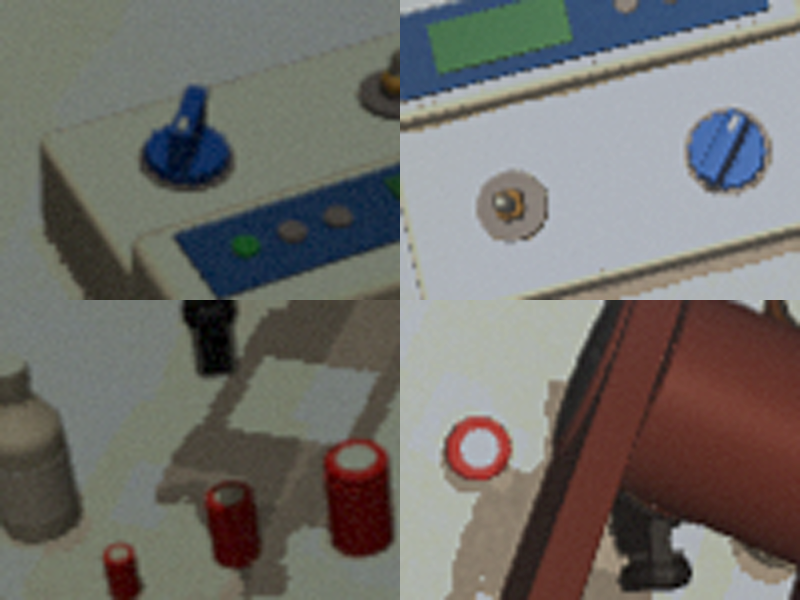

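```bash
python3 - <<'E'
from h import *
S=cap("scene");T=cap("top")
def poly(im,d,P,o,s,col):
    p=np.array([(np.array(proj(d,x))-o+.5)*s for x in P]).astype(int); cv2.polylines(im,[p],True,col,1)
F=np.array([.604,.0500,0]); out=[]
for yaw in(-41,-34):
    row=[]
    for d,o in((S,(262,158)),(T,(190,178))):
        im=cv2.convertScaleAbs(crop(d,*o,40,30,10),alpha=1.5)
        c,s=np.cos(np.radians(yaw)),np.sin(np.radians(yaw))
        poly(im,d,[F+[c*u-s*v,s*u+c*v,.106] for u,v in((.021,.006),(-.021,.006),(-.021,-.006),(.021,-.006))],o,10,(0,255,255))
        poly(im,d,[F+[.022*np.cos(t),.022*np.sin(t),.079] for t in np.linspace(0,6.2,30)],o,10,(0,0,255))
        row.append(im)
    out.append(np.hstack(row))
cv2.imwrite("pics/ov.png",np.vstack(out))
E
```

```text
(no output)
```

View pics/ov.png

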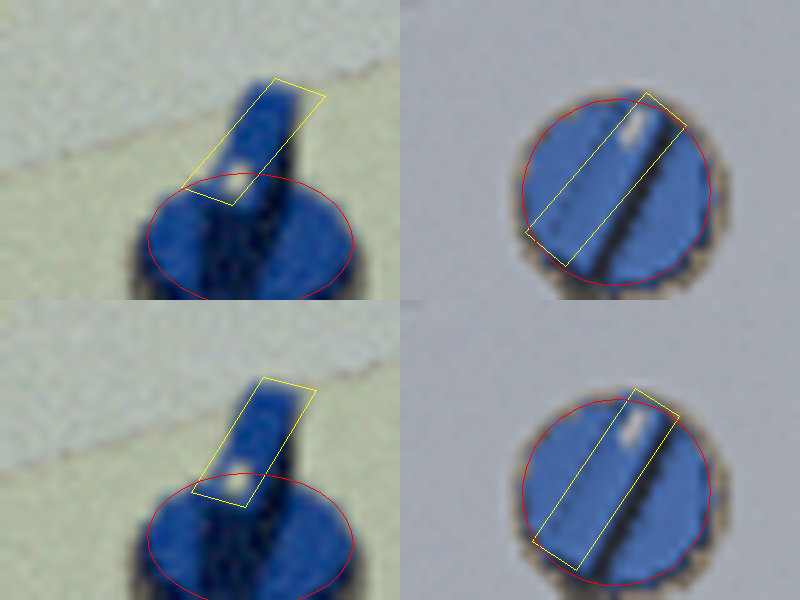

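The picture shows the bar at about −27°, while the gripper ended at −41°. I'll regrip it and turn gently to test the stop.

```bash
python3 - <<'E'
from h import *
go(.604,.0507,.140,63)
E
```

```text
t 7.75 pos [ 0.5107 -0.1558  0.1488] yaw_y 1.0 F [-0.8  0.8 -0.3] M [-0.06  0.   -0.05] w 1.001 -> cm [20.49  9.67  0.88] turn -62.0
```

```bash
python3 -m handwheel '[[20.5,9.7,0.8,-62,0.6],[20.5,9.7,0.8,-62,0.6],[20.5,9.7,0.8,-62,0.6],[20.5,9.7,0.8,-62,0.6],[20.5,9.7,0.8,-62,0.6]]' 20;python3 -m handwheel '[[0,0,0,-8,0.6],[0,0,0,-16,0.6],[0,0,0,-19,0.6],[0,0,0,-19,0.6],[0,0,0,-19,0.6]]'; python3 - <<'E'
from h import *
go(.604,.0507,.087,63)
E
```

```text
time_s: 8.25
ee_pos: [0.6053, 0.0543, 0.1407]
tcp_rot: [[-0.7, 0.714, 0.001], [0.714, 0.7, 0.001], [0.0, 0.001, -1.0]]
contact_force: [1.0, -1.0, 0.1]
width: 0.598
time_s: 8.75
ee_pos: [0.6042, 0.0507, 0.1406]
tcp_rot: [[-0.89, 0.456, -0.0], [0.456, 0.89, -0.0], [0.0, -0.0, -1.0]]
contact_force: [-1.6, 0.2, 0.4]
width: 0.601
t 8.75 pos [0.6042 0.0507 0.1406] yaw_y 62.8 F [-1.6  0.2  0.4] M [0.   0.03 0.03] w 0.601 -> cm [ 0.02 -0.01  5.36] turn -0.2
```

```bash
python3 -m handwheel '[[0,0,2.7,0,0.6],[0,0,5.3,0,0.6],[0,0,5.3,0,0.6],[0,0,5.3,0,0],[0,0,5.3,0,0]]' 20; python3 -m handwheel '[[0,0,0,0,0],[0,0,0,0,0],[0,0,0,0,0],[0,0,0,0,0],[0,0,0,0,0]]'; python3 -c "
from h import *
go(.604,.0507,.087,63)";  python3 -m handwheel '[[0,0,0,1,0],[0,0,0,2,0],[0,0,0,3,0],[0,0,0,3,0],[0,0,0,3,0]]';  python3 -c "
from h import *
go(.604,.0507,.087,63)"
```

```text
time_s: 9.25
ee_pos: [0.6056, 0.0504, 0.0894]
tcp_rot: [[-0.89, 0.456, 0.003], [0.456, 0.89, -0.0], [-0.002, 0.001, -1.0]]
contact_force: [0.3, -0.1, -0.4]
width: 0.268
time_s: 9.75
ee_pos: [0.6057, 0.0501, 0.0898]
tcp_rot: [[-0.89, 0.455, 0.003], [0.455, 0.89, -0.001], [-0.003, 0.001, -1.0]]
contact_force: [-0.9, -2.1, 6.8]
width: 0.133
t 9.75 pos [0.6057 0.0501 0.0898] yaw_y 62.9 F [-0.9 -2.1  6.8] M [-0.27  0.14  0.19] w 0.133 -> cm [ 0.18 -0.02  0.28] turn -0.1
time_s: 10.25
ee_pos: [0.6057, 0.0501, 0.0898]
tcp_rot: [[-0.867, 0.499, 0.003], [0.499, 0.867, -0.002], [-0.004, 0.0, -1.0]]
contact_force: [-1.3, -1.9, 6.4]
width: 0.131
t 10.25 pos [0.6057 0.0501 0.0898] yaw_y 60.1 F [-1.3 -1.9  6.4] M [-0.25  0.22  0.8 ] w 0.131 -> cm [ 0.18 -0.03  0.28] turn -2.9
```

The moment rises elastically from 0.2 to 0.8 N·m within 3°, so the cap is at its stop. The earlier difference was finger flex. Next is the snap cap.

```bash
python3 -m handwheel '[[0,0,0,-1,0],[0,0,0,-1,0.6],[0,0,0,-1,0.6],[0,0,-1.5,-1,0.6],[0,0,-5,-1,0.6]]' 40; python3 -c "
from h import *
go(.510,-.159,.15,0)"
```

```text
time_s: 10.75
ee_pos: [0.6008, 0.0508, 0.1345]
tcp_rot: [[-0.873, 0.487, -0.009], [0.487, 0.873, 0.001], [0.008, -0.004, -1.0]]
contact_force: [0.5, 0.2, 0.4]
width: 0.602
t 10.75 pos [0.6008 0.0508 0.1345] yaw_y 60.9 F [0.5 0.2 0.4] M [-0.04  0.    0.04] w 0.602 -> cm [ -2.27 -22.75  -1.48] turn 60.9
```

```bash
python3 -m handwheel '[[-2.3,-22.7,-1,60,1],[-2.3,-22.7,-1,60,1],[-2.3,-22.7,-1,60,1],[-2.3,-22.7,-1,60,1],[-2.3,-22.7,-1,60,1]]';python3 -m handwheel '[[0,0,0,8,1],[0,0,0,17,1],[0,0,0,17,1],[0,0,0,17,1],[0,0,0,17,1]]'; python3 - <<'E'
from h import *
go(.510,-.159,.012,0)
E
```

```text
time_s: 11.25
ee_pos: [0.5128, -0.1618, 0.149]
tcp_rot: [[-0.299, 0.954, 0.001], [0.954, 0.299, -0.001], [-0.001, 0.001, -1.0]]
contact_force: [0.2, 1.0, -0.2]
width: 1.0
time_s: 11.75
ee_pos: [0.5142, -0.1587, 0.148]
tcp_rot: [[-0.019, 1.0, 0.0], [1.0, 0.019, -0.0], [-0.0, 0.0, -1.0]]
contact_force: [-0.2, 0.8, -0.6]
width: 0.998
t 11.75 pos [ 0.5142 -0.1587  0.148 ] yaw_y 1.1 F [-0.2  0.8 -0.6] M [-0.04  0.01  0.01] w 0.998 -> cm [-0.02 -0.42 13.6 ] turn 1.1
```

```bash
python3 -m handwheel '[[0,-0.4,4,0,1],[0,-0.4,9,0,1],[0,-0.4,12,0,1],[0,-0.4,13.5,0,1],[0,-0.4,13.5,0,1]]'; python3 -c "
from h import *
go(.510,-.159,.012,0)"; python3 -m handwheel '[[0,0,0,0,0.5],[0,0,0,0,0],[0,0,0,0,0],[0,0,0,0,0],[0,0,0,0,0]]' 60; python3 -m handwheel '[[0,0,0,0,0],[0,0,0,0,0],[0,0,0,0,0],[0,0,0,0,0],[0,0,0,0,0]]'; python3 -c "
from h import *
go(.510,-.159,.012,0)"
```

```text
time_s: 12.25
ee_pos: [0.5082, -0.1579, 0.0105]
tcp_rot: [[-0.017, 1.0, -0.005], [1.0, 0.017, 0.002], [0.002, -0.005, -1.0]]
contact_force: [0.6, 0.2, -0.1]
width: 1.003
t 12.25 pos [ 0.5082 -0.1579  0.0105] yaw_y 1.0 F [ 0.6  0.2 -0.1] M [-0.01  0.06 -0.03] w 1.003 -> cm [-0.11  0.18 -0.15] turn 1.0
time_s: 12.75
ee_pos: [0.5115, -0.1597, 0.0145]
tcp_rot: [[-0.016, 1.0, 0.003], [1.0, 0.016, -0.001], [-0.001, 0.003, -1.0]]
contact_force: [-0.2, -0.2, 5.7]
width: 0.311
time_s: 13.25
ee_pos: [0.5115, -0.1598, 0.0145]
tcp_rot: [[-0.016, 1.0, 0.003], [1.0, 0.016, -0.001], [-0.001, 0.003, -1.0]]
contact_force: [-0.7, 0.4, 6.2]
width: 0.311
t 13.25 pos [ 0.5115 -0.1598  0.0145] yaw_y 0.9 F [-0.7  0.4  6.2] M [0.1  0.04 0.02] w 0.311 -> cm [ 0.08 -0.15  0.25] turn 0.9
```

```bash
python3 -m handwheel '[[0,0,-4,0,0],[0,0,-9,0,0],[0,0,-14,0,0],[0,0,-16,0,0],[0,0,-16,0,0]]' 80; python3 -c "
from h import *
go(.5738,.1763,.175,0)"
```

```text
time_s: 13.75
ee_pos: [0.5131, -0.1605, 0.1779]
tcp_rot: [[-0.016, 1.0, 0.009], [1.0, 0.016, -0.004], [-0.004, 0.009, -1.0]]
contact_force: [0.4, -0.4, -1.1]
width: 0.309
t 13.75 pos [ 0.5131 -0.1605  0.1779] yaw_y 0.9 F [ 0.4 -0.4 -1.1] M [-0.01 -0.02  0.01] w 0.309 -> cm [33.57  6.61  0.21] turn 0.9
```

```bash
python3 -m handwheel '[[4,0.8,0,0,0],[8,1.6,0,0,0],[13,2.6,0,0,0],[18,3.6,0,0,0],[22,4.4,0,0,0]]'; python3 -m handwheel '[[4,0.8,0,0,0],[8,1.6,0,0,0],[11.5,2.3,0,0,0],[11.5,2.3,0,0,0],[11.5,2.3,0,0,0]]'; python3 - <<'E'
from h import *
go(.5738,.1763,.14,0)
S=cap("scene");T=cap("top")
a=crop(S,290,80,100,100,6);b=cv2.convertScaleAbs(crop(T,120,160,60,75,8),alpha=1.5)
cv2.imwrite("pics/at.png",a)
E
```

```text
time_s: 14.25
ee_pos: [0.5489, 0.0639, 0.1704]
tcp_rot: [[-0.016, 1.0, -0.004], [1.0, 0.016, 0.0], [0.0, -0.004, -1.0]]
contact_force: [-0.3, -1.0, -0.5]
width: 0.306
time_s: 14.75
ee_pos: [0.57, 0.1773, 0.1704]
tcp_rot: [[-0.018, 1.0, -0.004], [1.0, 0.018, -0.001], [-0.001, -0.004, -1.0]]
contact_force: [0.3, -0.4, -0.1]
width: 0.306
t 14.75 pos [0.57   0.1773 0.1704] yaw_y 1.0 F [ 0.3 -0.4 -0.1] M [-0.03 -0.03  0.  ] w 0.306 -> cm [-0.1   0.39  3.04] turn 1.0
```

View pics/at.png

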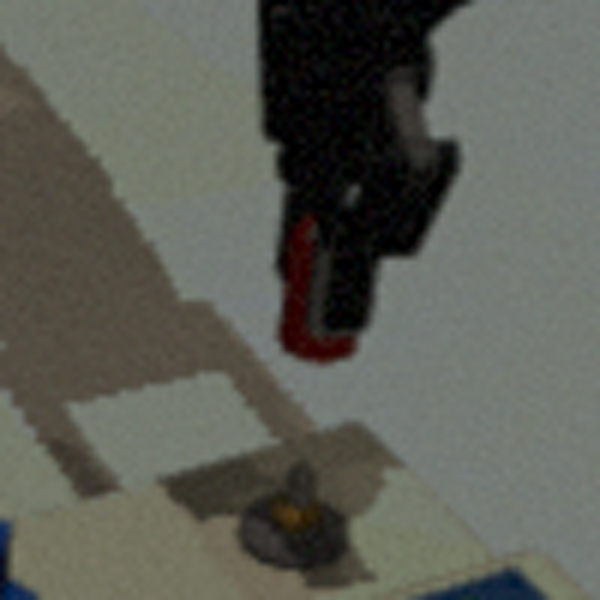

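```bash
python3 - <<'E'
from h import *
S=cap("scene"); 
print(onz(S,342.5,136.0,.156), onz(S,290+295/6-.5,80+530/6-.5,.074), onz(S,290+302/6-.5,80+466/6-.5,.104)); go(.5738,.1763,.14,0)
E
```

```text
[0.56940976 0.17696463 0.156     ] [0.57469056 0.1758687  0.074     ] [0.5748179  0.17517363 0.104     ]
t 14.9 pos [0.5707 0.1757 0.1715] yaw_y 0.9 F [0.4 0.  0.5] M [ 0.01 -0.    0.02] w 0.306 -> cm [0.06 0.31 3.15] turn 0.9
```

```bash
python3 -m handwheel '[[-0.1,0.4,2,0,0],[-0.1,0.4,4.5,0,0],[-0.1,0.4,4.5,0,0],[-0.1,0.4,5,0,0],[-0.1,0.4,5.5,0,0]]'; python3 -m handwheel '[[0,0,0.2,0,0],[0,0,0.5,0,0],[0,0,0.7,0,0],[0,0,0.9,0,0],[0,0,0.9,0,0]]' ; python3 -c "
from h import *
go(.5745,.1755,.1005,0)"
```

```text
time_s: 15.4
ee_pos: [0.5766, 0.1756, 0.1189]
tcp_rot: [[-0.015, 1.0, 0.002], [1.0, 0.015, 0.0], [0.0, 0.002, -1.0]]
contact_force: [-0.5, 0.0, -0.3]
width: 0.309
time_s: 15.9
ee_pos: [0.5754, 0.1761, 0.1085]
tcp_rot: [[-0.016, 1.0, -0.0], [1.0, 0.016, -0.0], [-0.0, -0.0, -1.0]]
contact_force: [0.7, 0.2, -0.5]
width: 0.304
t 15.9 pos [0.5754 0.1761 0.1085] yaw_y 0.9 F [ 0.7  0.2 -0.5] M [0.01 0.01 0.04] w 0.304 -> cm [-0.06 -0.09  0.8 ] turn 0.9
```

```bash
python3 -m handwheel '[[0,0,0.2,0,0],[0,0,0.4,0,0],[0,0,0.6,0,0],[0,0,0.8,0,0],[0,0,0.8,0,0]]'; python3 -m handwheel '[[0,0,0.1,0,0],[0,0,0.2,0,0],[0,0,0.3,0,0],[0,0,0.3,0,0],[0,0,0.3,0,0]]'; python3 -c "
from h import *
go(.5745,.1755,.1005,0)"
```

```text
time_s: 16.4
ee_pos: [0.5755, 0.1762, 0.1013]
tcp_rot: [[-0.016, 1.0, -0.001], [1.0, 0.016, 0.0], [0.0, -0.001, -1.0]]
contact_force: [-2.5, 1.2, 4.0]
width: 0.304
time_s: 16.9
ee_pos: [0.5749, 0.1765, 0.0995]
tcp_rot: [[-0.016, 1.0, -0.002], [1.0, 0.016, 0.0], [0.0, -0.002, -1.0]]
contact_force: [-7.6, 0.9, 11.2]
width: 0.306
t 16.9 pos [0.5749 0.1765 0.0995] yaw_y 0.9 F [-7.6  0.9 11.2] M [0.1  1.23 0.03] w 0.306 -> cm [-0.09 -0.04 -0.1 ] turn 0.9
```

```bash
python3 -m handwheel '[[0,-0.1,0,0,0],[0,-0.2,0,0,0],[0,-0.2,0,0,0],[0,-0.2,0.1,0,0],[0,-0.2,0.1,0,0]]' ; python3 -c "
from h import *
go(.5745,.1755,.0885,0)"
```

```text
time_s: 17.4
ee_pos: [0.5744, 0.1765, 0.0989]
tcp_rot: [[-0.016, 1.0, 0.001], [1.0, 0.016, 0.001], [0.001, 0.001, -1.0]]
contact_force: [-3.9, 0.6, 8.1]
width: 0.309
t 17.4 pos [0.5744 0.1765 0.0989] yaw_y 0.9 F [-3.9  0.6  8.1] M [ 0.06  0.76 -0.01] w 0.309 -> cm [-0.1   0.01  1.04] turn 0.9
```

```bash
python3 -m handwheel '[[0,-0.1,0,0,0],[0,-0.2,0.1,0,0],[0,-0.2,0.2,0,0],[0,-0.2,0.3,0,0],[0,-0.2,0.3,0,0]]' ; python3 -c "
from h import *
go(.5745,.1755,.0885,0)"; python3 -m handwheel '[[0,0,0.1,0,0],[0,0,0.2,0,0],[0,0,0.3,0,0],[0,0,0.3,0,0],[0,0,0.3,0,0]]' ; python3 -c "
from h import *
go(.5745,.1755,.0885,0)"
```

```text
time_s: 17.9
ee_pos: [0.5732, 0.1764, 0.0948]
tcp_rot: [[-0.016, 1.0, 0.004], [1.0, 0.016, 0.001], [0.001, 0.004, -1.0]]
contact_force: [1.5, 0.9, 2.0]
width: 0.307
t 17.9 pos [0.5732 0.1764 0.0948] yaw_y 0.9 F [1.5 0.9 2. ] M [ 0.2  -0.23 -0.01] w 0.307 -> cm [-0.09  0.13  0.63] turn 0.9
time_s: 18.4
ee_pos: [0.5715, 0.1758, 0.0893]
tcp_rot: [[-0.016, 1.0, 0.0], [1.0, 0.016, -0.0], [-0.0, 0.0, -1.0]]
contact_force: [5.4, 1.4, -6.9]
width: 0.307
t 18.4 pos [0.5715 0.1758 0.0893] yaw_y 0.9 F [ 5.4  1.4 -6.9] M [ 0.27 -0.86 -0.04] w 0.307 -> cm [-0.04  0.3   0.08] turn 0.9
```

```bash
python3 -m handwheel '[[0,0.1,0.1,0,0],[0,0.2,0.2,0,0],[0,0.2,0.3,0,0],[0,0.2,0.3,0,0],[0,0.2,0.3,0,0]]' ; python3 -c "
from h import *
go(.5745,.1755,.0885,0)"
```

```text
time_s: 18.9
ee_pos: [0.5722, 0.1759, 0.0886]
tcp_rot: [[-0.016, 1.0, -0.004], [1.0, 0.016, -0.001], [-0.001, -0.004, -1.0]]
contact_force: [-3.6, 0.1, 5.5]
width: 0.306
t 18.9 pos [0.5722 0.1759 0.0886] yaw_y 0.9 F [-3.6  0.1  5.5] M [0.04 0.55 0.05] w 0.306 -> cm [-0.04  0.23  0.01] turn 0.9
```

```bash
python3 -m handwheel '[[0,-0.05,0.05,0,0],[0,-0.05,0.1,0,0],[0,-0.05,0.14,0,0],[0,-0.05,0.14,0,0],[0,-0.05,0.14,0,0]]' ; python3 - <<'E'
from h import *
go(.5745,.1755,.0885,0)
S=cap("scene");T=cap("top")
a=crop(S,260,100,130,110,5)
cv2.imwrite("pics/end.png",a)
go(.5745,.1755,.0885,0)
E
```

```text
time_s: 19.4
ee_pos: [0.5722, 0.1759, 0.0886]
tcp_rot: [[-0.016, 1.0, -0.003], [1.0, 0.016, -0.001], [-0.001, -0.003, -1.0]]
contact_force: [-5.4, -0.2, 10.8]
width: 0.306
t 19.4 pos [0.5722 0.1759 0.0886] yaw_y 0.9 F [-5.4 -0.2 10.8] M [-0.04  0.82 -0.02] w 0.306 -> cm [-0.04  0.23  0.01] turn 0.9
t 19.5 pos [0.5722 0.1759 0.0886] yaw_y 0.9 F [-5.4 -0.7 10.7] M [-0.05  0.84  0.02] w 0.307 -> cm [-0.04  0.23  0.01] turn 0.9
```

View pics/end.png

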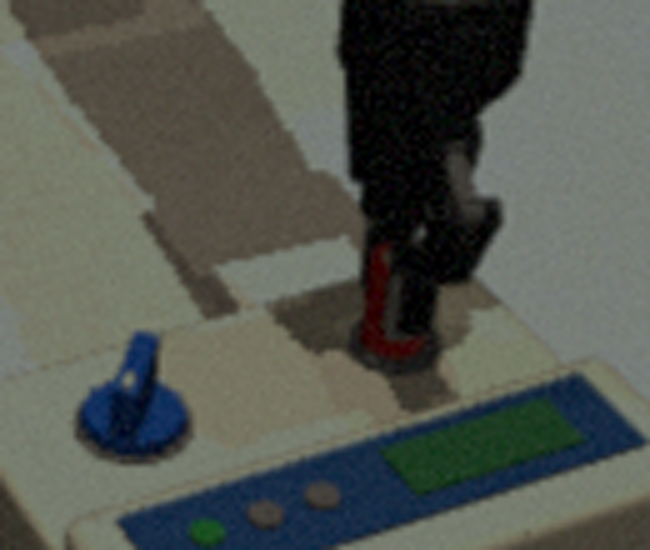

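```bash
python3 -c "
from workcell import hand_in
print(hand_in())"
```

```text
the job is handed in; nothing more can be done
None
```

I closed the filler cap first, then fitted the red snap cap and pressed it home. I handed the job in at about 19.5 s with the gripper still holding the cap down. `hand_in` reports no verdict.

- **Filler cap:** it is turned clockwise to its stop. After the first turn the picture showed the bar about 14° short of the gripper. I regripped it and the moment rose from 0.2 to 0.8 N·m within 3°, so it is at the stop and the gap was the fingers flexing. The bar's final angle was judged only from pictures, about −27° in world axes, and was not fitted precisely.
- **Snap cap:** I took the middle-sized of the three red caps, about 12 px wide in the top view, which matches 28 mm. Pushing met about 8–11 N at the catches, then the cap was pulled down with about 7 N (the click).
- **Seating:** the TCP then stopped at z = 0.0886 m, against 0.0885 m expected. The last picture shows the cap on its grey collar.
- **Final push:** 10.8 N down, steady over the last two readings. About 5 N of sideways force along x remained, and I left it.
- **Bottle, jar and carton:** the gripper did not go near them. I did not photograph them again at the end.

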